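# Close the balance's draft shield and tare it

### The arm

A 7-joint arm with a two-finger parallel gripper is mounted at the origin on a cart in front of the work surface, level with it; the furniture and walls round the work are solid. World frame = base frame: x ahead of the robot, y to its left, z up, the work surface at z = 0. Lengths are in m, angles in degrees, forces in N, time in s.
With the tool pointing down it reaches from about 0.4 to 0.9 m from the base axis. Payload 5.5 kg.
Tool frame: the origin (TCP) lies midway between the tips of the shut fingers; the grasp point (between the pads) lies behind it (env.pinch_z is the z of the grasp point in the tool frame, in m); z points along the fingers, y is the line along which they close (so a half turn about z gives the same grasp; the last joint's range is limited). The gripper opens to 92 mm and grips with 3 to 60 N. Pads are 19 mm wide; open, the fingers measure 130 mm over their backs; the gripper's body (75 mm by 190 mm) begins 47 mm behind the grasp point.
Start: joints at [-54.477, 28.699, -24.465, 88.831, 12.651, 65.22, -12.049], TCP at [0.227, 0.609, 0.227] pointing down, gripper open.
Joint ranges: [-164.97, 164.97], [-17.58, 116.51], [-87.97, 89.64], [11.32, 138.91], [-80.73, 260.73], [10.89, 115.49], [-147.41, 147.41]. Speed limits (degrees/s): [147.25, 147.25, 180, 180, 180, 180, 180].

### API

Orientations are given as [roll, pitch, yaw] about the fixed x, y, z axes, in that order (R = Rz(yaw) Ry(pitch) Rx(roll)).
In Python, from bench import env, read_camera, camera_info, hand_in gives the robot as it stands.
- The arm moves only by the tool jog_arm, never from a script. Its argument "moves" is a list of rows, each an object of numbers: "hand": the closure in counts, from 0 (fully open) to 255 (shut); "dx", "dy", "dz": the shift along the tool's x, y, z in mm; "twist": the turn about the tool's z in degrees. A call has 1 to 20 rows; each row shifts and turns the commanded pose from where the row before left it, along the tool's axes as they then stand; what a row does not reach is not made up. A row lasts 1/12 s, in which the tool goes at most 41.7 mm and 7.16 degrees, less where a joint would pass 70% of its speed; a pose out of reach is approached as far as the arm can. A call with a gripper value outside its range is refused whole. The fingers move at their own pace and stop on an object; "grip_force" is the grip in N (left out, the last holds). Time passes only in rows, so rows that do not move let the fingers close. It gives the time, the measured TCP pose, the force, the opening and the grip force at its end, in the units of the state.
- env.get_obs(): the state, without advancing time (a new reading comes with each control period).
- read_camera(name): name is "scene" or "top" or "wrist"; returns the picture (400x640x3 uint8, red, green, blue); there is no depth.
- camera_info(name): a dict with "vertical_fov" (degrees; the focal length in pixels is half the picture's height over the tangent of half this angle, whatever the lens; pixels are square), "cx", "cy" (the principal point, pixels), "eye" and "orientation" of the camera in the world. Camera axes: x right, y down, z forward; pixel columns grow to the right and rows downward; lengths in m; the calibration is good to about 2 mm. The wrist camera is an equidistant fisheye: a pixel r from the principal point sees the ray r / f radians off the axis. A picture is of the moment at which its call begins: read the wrist's pose just before it. camera_info takes no time and is no camera call; for the wrist camera it gives the pose at the moment of the call.
- hand_in(): hands the job in; it is judged then, once.
The state is a dict: "time": time; "joint_positions": joint angles; "joint_vel": joint speeds; "effort": joint torques, N m; "ee_pos": TCP position; "orientation": TCP orientation; "contact_force": force on the tool from outside, world axes, zero at the start; "moment": the same for the moment, N m; "finger_gap": finger opening in m; "finger_force": force on a finger pad.
Only numpy, scipy, OpenCV 4.12 (cv2) and the standard library are available. Lean on these libraries where they do the work, as an engineer would, in place of code of your own. Each camera call takes 0.05 s, during which the arm holds its last target. There are 200 camera calls.

### The job

A weighing bottle stands on the pan of the balance and both side doors of its draft shield are open. Push both doors fully shut with the fingertips, then press the wide tare key all the way down once the doors are shut, and let it go. Nothing is to be lifted or disturbed: the bottle stays standing on the pan, the things beside the balance stay where they are, and the small round power key is not pressed.

Things in the scene. Friction and masses are not known exactly. Their poses are not given: they have to be found in the camera images.
- balance: white laboratory balance, fixed, 160 mm wide. Origin on the worktop under the pan's middle; x from keys to back, y to its left, z up; yaw varies. Keyboard 40 mm high from x = -170 to -60 mm; glass chamber from -60 to +60 mm, y = -80 to +80 mm, with closed roof 125 mm high; rear column of that height to x = +100 mm. Steel pan 84 mm across, top 50 mm high
- left_lug (a point): centre of the black upright lug at the front end of the left (+y) door: 14 mm along the balance's x, 26 mm wide along y, 32 mm high (120 to 152 mm above the worktop, so 27 mm above the roof: it can be pushed from behind over the roof). In the balance's frame at x = -50 mm + joint value, y = +83 mm, z = 136 mm
- right_lug (a point): the same on the right (-y) door: x = -50 mm + joint value, y = -83 mm, z = 136 mm in the balance's frame
- left_door (a joint): left clear sliding door, m: 0 = fully shut (hard stop), 0.09 = fully open towards the back; opens along the balance's +x, shuts towards its keys (-x). About 1.5 N moves it; it stays where it is left
- right_door (a joint): right clear sliding door, same values and behaviour as the left
- tare_top (a point): middle of the top of the wide tare key, 20 mm (x) by 60 mm (y), standing 9 mm above the keyboard (49 mm above the worktop) when not pressed; in the balance's frame at x = -130 mm, y = +30 mm
- tare_key (a joint): tare key, m: 0 = up, 0.005 = fully down; pressed straight down, a spring returns it; about 1.5 N starts it and 5 N holds it fully down
- power_top (a point): middle of the top of the small round power key, 20 mm across, 49 mm above the worktop, at x = -130 mm, y = -52 mm in the balance's frame; not to be pressed
- power_key (a joint): power key, m: 0 = up, 0.005 = fully down; leave it alone
- weighed_bottle: glass weighing bottle with lid, 37 mm across, 51 mm high, standing loose on the pan inside the chamber; origin at the centre of its underside, z up
- spare_bottle: taller glass weighing bottle, 37 mm across, 71 mm high, standing on the worktop to the right of the balance; origin at the centre of its underside, z up
- crucible: white lidded porcelain crucible, 45 mm across, 43 mm high, standing on the worktop to the left of the balance; origin at the centre of its underside, z up

How it is judged (in metres and radians):
On the way, in this order (a step that is already met when the one before it is completed fails the run):
1. both side doors are fully shut (value of joint each of left_door, right_door below 0.004 m), for 0.2 s.
2. with both doors shut, the tare key is pressed down by the fingers (all of step 1 and value of joint tare_key above 0.0038 m and contact force between the fingers and balance above 1 N), for 0.1 s.
At the end, for the whole second after the job is handed in: Both doors are within 4 mm of shut, the tare key has been pressed (at least 3.8 of its 5 mm) after that and is up again, the power key is up, the weighing bottle stands upright on the pan, and the bottle and crucible beside the balance are within 15 mm of where they stood (all of step 1 and value of joint each of tare_key, power_key below 0.0015 m and horizontal distance between weighed_bottle and balance below 0.028 m and z of weighed_bottle in the frame of balance between 0.045 and 0.055 m and angle between weighed_bottle's own z axis and vertical below 0.1 rad and linear speed of weighed_bottle below 0.02 m/s and distance of each of spare_bottle, crucible from where it was at the start of the episode below 0.015 m); the robot touches nothing.
It fails at once if the tare key is pressed while a door is still open (value of joint tare_key above 0.003 m and value of joint any of left_door, right_door above 0.006 m).
It fails at once if the power key is pressed (value of joint power_key above 0.003 m).
It fails at once if the weighing bottle on the pan is touched, shifted or lifted (contact force between the fingers and weighed_bottle above 0.5 N or distance of weighed_bottle from where it was at the start of the episode above 0.01 m).
It fails at once if the spare weighing bottle or the crucible is shifted, tipped or lifted (distance of any of spare_bottle, crucible from where it was at the start of the episode above 0.015 m or angle between any of spare_bottle, crucible's own z axis and vertical above 0.3 rad).
It fails at once if the arm or the gripper's body, not the fingers, pushes the balance or its doors (contact force between the arm and balance above 5 N).
It also fails if it takes over 54 s, if anything falls off the work surface, if the arm or the gripper's body presses on something with over 40 N, if the wrist force passes 120 N, or if a joint passes its speed limit or range.

## Working session

There is one attempt and no reset: what is moved stays moved. The work goes in short steps, Python scripts to look and compute and a tool call to move; the robot and the scene stay as the last step left them, time stands still between calls to the robot, and variables do not carry over. Pictures are saved under pics/ and viewed, at most 10 in all, crops included, and the job is handed in when it is done.

Besides the shell and the picture viewer there is one more tool, called after "Call:" by a JSON object that holds its "name" and its "arguments". jog_arm: Moves the arm, as the interface text tells. Its arguments: {"type":"object","properties":{"moves":{"type":"array"},"grip_force":{"type":"number"}},"required":["moves"]}

```bash
mkdir -p pics; ls; python3 - <<'E'
from bench import env, read_camera, camera_info
import cv2
for n in ("scene","top"):
    cv2.imwrite(f"pics/{n}0.png",cv2.cvtColor(read_camera(n),cv2.COLOR_RGB2BGR)); print(n,camera_info(n))
o=env.get_obs(); print(o, env.pinch_z)
E
```

```text
pics
scene {'vertical_fov': 49.04072903465668, 'cx': 317.3678046876744, 'cy': 196.3605419684495, 'eye': array([ 0.08708245, -0.75871298,  0.62139387]), 'orientation': array([-121.21941247,    1.0466466 ,  -29.90867522])}
top {'vertical_fov': 43.12585702604109, 'cx': 315.2712539047755, 'cy': 198.11846530958394, 'eye': array([0.40707458, 0.01814794, 1.14420149]), 'orientation': array([-174.11380561,   -0.47038113,  -89.84719786])}
{'time': 0.1, 'joint_positions': array([-54.47635207,  28.74784833, -24.45410895,  88.88624782,
        12.65083364,  65.22021255, -12.04976371]), 'joint_vel': array([ 0.08619193, -0.22257866, -0.04516116, -0.10507069,  0.03407203,
        0.00129856, -0.08892671]), 'effort': array([-1.12356880e-02, -5.67885125e+01, -5.83802462e+00, -2.79913580e+01,
       -6.89521409e-02,  2.41585309e-02,  3.10568475e-05]), 'ee_pos': array([0.22684726, 0.60844616, 0.22578269]), 'orientation': array([-1.79898962e+02, -3.18541254e-03,  1.59558874e+02]), 'contact_force': array([-0.28056864, -0.61056216, -0.8297131 ]), 'moment': array([ 0.01583589, -0.03482084,  0.00162101]), 'finger_force': 0.0, 'finger_gap': 0.09166412069897398} -0.0188
```

View pics/scene0.png

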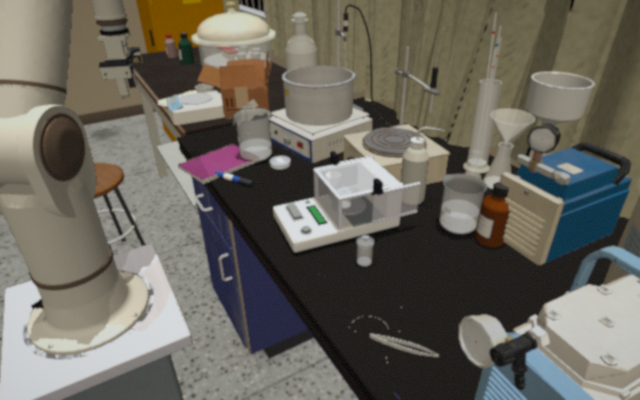

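View pics/top0.png

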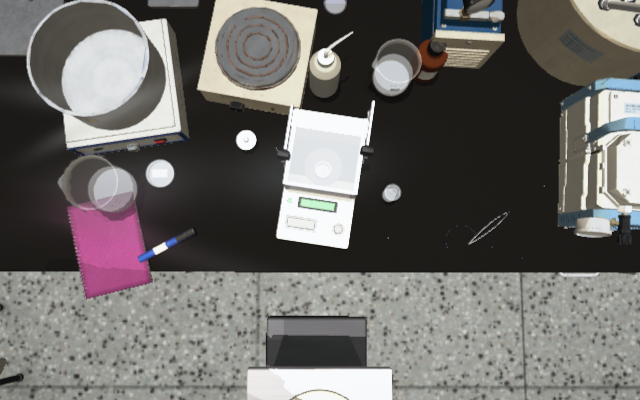

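The scene view shows the balance mid-bench with both black lugs at about (336,158) and (378,186), and the spare bottle at (364,250). In the top view the keyboard front corners are at about (277,240) and (349,247), the tare key at (300,223), the power key at (338,229), the lugs at (283,154) and (367,150), the crucible at (246,140) and the spare bottle at (391,193).

```bash
cat > h.py <<'E'
import numpy as np, cv2
from scipy.spatial.transform import Rotation as R
from bench import camera_info
def ray(n,uv):
    c=camera_info(n); f=200/np.tan(np.radians(c['vertical_fov']/2))
    d=np.array([(uv[0]-c['cx'])/f,(uv[1]-c['cy'])/f,1.])
    return c['eye'],R.from_euler('xyz',c['orientation'],degrees=True).apply(d)
def plane(n,uv,z):
    e,d=ray(n,uv); return e+d*(z-e[2])/d[2]
def tri(a,b):
    (e,d),(g,h)=ray('top',a),ray('scene',b)
    s=np.linalg.lstsq(np.c_[d,-h],g-e,rcond=None)[0]
    return (e+s[0]*d+g+s[1]*h)/2, np.linalg.norm(e+s[0]*d-g-s[1]*h)
E
python3 - <<'E'
import cv2,numpy as np
t=cv2.imread('pics/top0.png')[90:260,225:415]; s=cv2.imread('pics/scene0.png')[140:275,265:435]
a=cv2.resize(t,None,fx=4,fy=4*1,interpolation=cv2.INTER_CUBIC)[:600]
cv2.imwrite('pics/c.png',cv2.resize(t,None,fx=3.5,fy=3.5,interpolation=cv2.INTER_CUBIC))
cv2.imwrite('pics/d.png',cv2.resize(s,None,fx=4,fy=4,interpolation=cv2.INTER_CUBIC))
E
```

```text
(no output)
```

View pics/c.png

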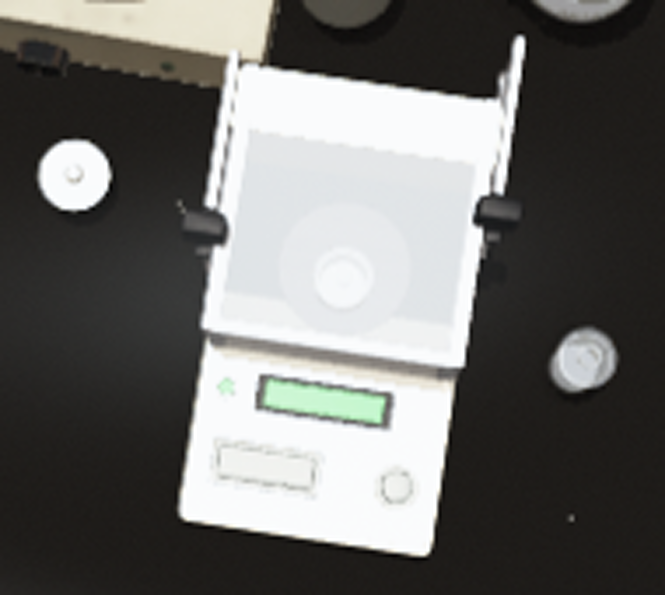

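View pics/d.png

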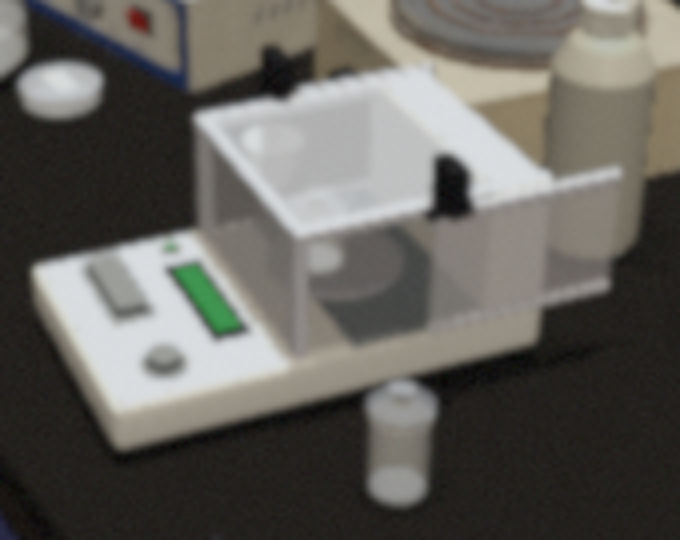

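The crops show, in full-picture pixels, the tare key at top (301.3,223.4) / scene (294.3,211.5) and the power key at top (338.1,228.9) / scene (306,229.3). The left lug is at top (283.6,154.9) and the right lug at top (367.3,150.6).

```bash
python3 - <<'E'
from h import *
np.set_printoptions(precision=4,suppress=True)
T=lambda x,y:(x/3.5+225-.4,y/3.5+90-.4); S=lambda x,y:(x/4+265-.4,y/4+140-.4)
P={'tare':((267,467),(117,286)),'power':((396,486),(164,357)),'llug':((205,227),(281,73)),'rlug':((498,213),(451,186)),
'cruc':((74,173),(60,80)),'spare':((590,355),(401,388)),'fl':((182,518),(33,268)),'fr':((430,555),(120,415)),'roofFL':((205,330),(197,118)),'roofFR':((463,367),(300,237))}
W={k:tri(T(*a),S(*b)) for k,(a,b) in P.items()}
for k,v in W.items(): print(k,*v)
z={'tare':.049,'power':.049,'llug':.136,'rlug':.136,'fl':.04,'fr':.04,'roofFL':.125,'roofFR':.125}
B={'tare':(-.13,.03),'power':(-.13,-.052),'fl':(-.17,.08),'fr':(-.17,-.08),'roofFL':(-.06,.08),'roofFR':(-.06,-.08)}
ks=list(B); b=np.array([B[k] for k in ks])
for cam,i,f in(('top',0,T),('scene',1,S)):
    w=np.array([plane(cam,f(*P[k][i]),z[k])[:2] for k in ks])
    U,_,V=np.linalg.svd((b-b.mean(0)).T@(w-w.mean(0))); Q=V.T@U.T
    t=w.mean(0)-Q@b.mean(0); yaw=np.degrees(np.arctan2(Q[1,0],Q[0,0])); print(cam,'origin',t,'yaw',yaw,'res mm',(1000*(w-b@Q.T-t)).round(1).tolist())
    for l in('llug','rlug'):
        p=plane(cam,f(*P[l][i]),.136)[:2]; print(l,p,Q.T@(p-t))
    for l,h in (('cruc',.043),('spare',.071)):
        p=plane(cam,f(*P[l][i]),h)[:2]; print(l,p,Q.T@(p-t))
E
```

```text
tare [0.4673 0.0398 0.0465] 0.003220095430313758
power [ 0.4558 -0.0401  0.0472] 0.003355733936644434
llug [0.6019 0.0736 0.1389] 0.0065776176332504955
rlug [ 0.6093 -0.0946  0.1384] 0.003143288751211142
cruc [0.5712 0.1735 0.1185] 0.1313205180212038
spare [ 0.5349 -0.1577  0.0695] 0.002530236794617076
fl [0.4359 0.0925 0.0412] 0.0033595431260103497
fr [ 0.4146 -0.0622  0.037 ] 0.005841787590971244
roofFL [0.5433 0.0744 0.1236] 0.004608140936389538
roofFR [ 0.5223 -0.0756  0.1235] 0.004913093355569639
top origin [ 0.5905 -0.0078] yaw -8.24689204880904 res mm [[-0.4, -0.1], [-0.1, 1.3], [0.6, -2.5], [1.1, 1.8], [-1.6, -4.7], [0.3, 4.1]]
llug [0.5995 0.0752] [-0.003   0.0835]
rlug [ 0.6084 -0.0941] [ 0.0301 -0.0828]
cruc [0.6515 0.1635] [0.0358 0.1783]
spare [ 0.5336 -0.1569] [-0.0349 -0.1556]
scene origin [ 0.5934 -0.0116] yaw -8.29373930185696 res mm [[-1.9, -1.0], [-1.0, 1.3], [1.4, 1.5], [1.9, -0.7], [-1.3, -4.9], [0.9, 3.7]]
llug [0.6083 0.0778] [0.0019 0.0906]
rlug [ 0.6136 -0.0916] [ 0.0315 -0.0763]
cruc [0.5633 0.3149] [-0.0769  0.3187]
spare [ 0.5349 -0.1598] [-0.0365 -0.1551]
```

Two views agree: the balance origin is at about (0.591, -0.009), yaw -8.25°. The doors are about 48 mm (left) and 80 mm (right) open. I'll shut the fingers, align with the balance and travel at the present height.

Call:
{"name": "jog_arm", "arguments": {"moves": [{"hand":255,"twist":-6.1},{"hand":255,"twist":-6.1},{"dx":-27,"dy":-27},{"dx":-27,"dy":-27},{"dx":-27,"dy":-27},{"dx":-27,"dy":-27},{"dx":-27,"dy":-27},{"dx":-27,"dy":-27},{"dx":-27,"dy":-27},{"dx":-27,"dy":-27},{"dx":-27,"dy":-27},{"dx":-27,"dy":-27},{"dx":-27,"dy":-27},{"dx":-27,"dy":-27},{"dx":-27,"dy":-27},{},{}]}}

```text
invalid input
```

Call:
{"name": "jog_arm", "arguments": {"moves": [{"hand":255,"dx":0,"dy":0,"dz":0,"twist":-6.1},{"hand":255,"dx":0,"dy":0,"dz":0,"twist":-6.1},{"hand":255,"dx":-27,"dy":-27,"dz":0,"twist":0},{"hand":255,"dx":-27,"dy":-27,"dz":0,"twist":0},{"hand":255,"dx":-27,"dy":-27,"dz":0,"twist":0},{"hand":255,"dx":-27,"dy":-27,"dz":0,"twist":0},{"hand":255,"dx":-27,"dy":-27,"dz":0,"twist":0},{"hand":255,"dx":-27,"dy":-27,"dz":0,"twist":0},{"hand":255,"dx":-27,"dy":-27,"dz":0,"twist":0},{"hand":255,"dx":-27,"dy":-27,"dz":0,"twist":0},{"hand":255,"dx":-27,"dy":-27,"dz":0,"twist":0},{"hand":255,"dx":-27,"dy":-27,"dz":0,"twist":0},{"hand":255,"dx":-27,"dy":-27,"dz":0,"twist":0},{"hand":255,"dx":-27,"dy":-27,"dz":0,"twist":0},{"hand":255,"dx":-27,"dy":-27,"dz":0,"twist":0},{"hand":255,"dx":0,"dy":0,"dz":0,"twist":0},{"hand":255,"dx":0,"dy":0,"dz":0,"twist":0}]}}

```text
time: 1.52
ee_pos: [0.5253, 0.2081, 0.2261]
orientation: [-179.9, -0.0, 171.4]
contact_force: [-0.5, 1.2, -0.6]
finger_gap: 0.0004
finger_force: 0.0
```

Call:
{"name": "jog_arm", "arguments": {"moves": [{"hand":255,"dx":-22,"dy":-21,"dz":0,"twist":0},{"hand":255,"dx":-22,"dy":-21,"dz":0,"twist":0},{"hand":255,"dx":-22,"dy":-21,"dz":0,"twist":0},{"hand":255,"dx":-22,"dy":-21,"dz":0,"twist":0},{"hand":255,"dx":-22,"dy":-21,"dz":0,"twist":0},{"hand":255,"dx":-22,"dy":-21,"dz":0,"twist":0},{"hand":255,"dx":0,"dy":0,"dz":0,"twist":0},{"hand":255,"dx":0,"dy":0,"dz":0,"twist":0},{"hand":255,"dx":0,"dy":0,"dz":0,"twist":0}]}}

```text
time: 2.27
ee_pos: [0.6356, 0.0702, 0.2262]
orientation: [179.9, -0.1, 171.9]
contact_force: [-0.9, 0.7, 0.5]
finger_gap: 0.0003
finger_force: 0.0
```

```bash
python3 - <<'E'
from bench import env, read_camera, camera_info
import cv2
print(camera_info('wrist')); o=env.get_obs(); print(o['ee_pos'],o['orientation'])
cv2.imwrite("pics/w1.png",cv2.cvtColor(read_camera('wrist'),cv2.COLOR_RGB2BGR))
E
```

```text
{'vertical_fov': 65.70646984690485, 'cx': 324.135705182628, 'cy': 203.65444033543673, 'eye': array([0.55442596, 0.081296  , 0.38433258]), 'orientation': array([ 1.62540477e+02, -8.85001621e-02,  8.18097146e+01])}
[0.63563855 0.07015263 0.22618352] [ 1.79924327e+02 -9.91515447e-02  1.71883114e+02]
```

View pics/w1.png

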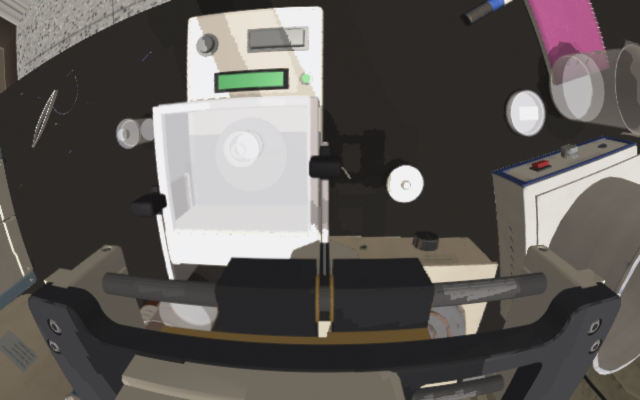

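The wrist view, upside down relative to the bench, shows the left lug at (325,167), the right lug at (149,204), the tare key at (277,38) and the shut fingertips at about (324,285). The crucible is at (405,184).

```bash
cat >> h.py <<'E'
O=np.array([.591,-.009]); Q=R.from_euler('z',-8.25,degrees=True).as_matrix()[:2,:2]
def wplane(uv,z):
    c=camera_info('wrist'); f=200/np.tan(np.radians(c['vertical_fov']/2))
    v=np.array(uv)-[c['cx'],c['cy']]; r=np.hypot(*v); a=r/f
    d=R.from_euler('xyz',c['orientation'],degrees=True).apply([*(np.sin(a)*v/r),np.cos(a)])
    e=c['eye']; return e+d*(z-e[2])/d[2]
E
python3 - <<'E'
from h import *
for n,uv,z in(('llug',(326,167),.138),('llug top rear edge',(326,177),.152),('rlug',(149,204),.138),('tare',(277,38),.049),('power',(207,43),.049),('fl',(321,10),.04),('fr',(189,19),.04),('cruc',(405,184),.043)):
    p=wplane(uv,z)[:2]; print(n,p.round(4),(Q.T@(p-O)).round(4))
E
```

```text
llug [0.6006 0.077 ] [-0.0029  0.0865]
llug top rear edge [0.6057 0.0762] [0.0023 0.0864]
rlug [ 0.6082 -0.0911] [ 0.0288 -0.0788]
tare [0.4681 0.0437] [-0.1292  0.0345]
power [ 0.4552 -0.035 ] [-0.1306 -0.0452]
fl [0.4407 0.095 ] [-0.1637  0.0814]
fr [ 0.4157 -0.0572] [-0.1666 -0.0729]
cruc [0.6504 0.1634] [0.034  0.1792]
```

Call:
{"name": "jog_arm", "arguments": {"moves": [{"hand":255,"dx":0,"dy":-4,"dz":25,"twist":0},{"hand":255,"dx":0,"dy":0,"dz":25,"twist":0},{"hand":255,"dx":0,"dy":0,"dz":25,"twist":0},{"hand":255,"dx":0,"dy":0,"dz":13,"twist":0},{"hand":255,"dx":0,"dy":0,"dz":0,"twist":0},{"hand":255,"dx":8,"dy":0,"dz":0,"twist":0},{"hand":255,"dx":8,"dy":0,"dz":0,"twist":0},{"hand":255,"dx":8,"dy":0,"dz":0,"twist":0},{"hand":255,"dx":8,"dy":0,"dz":0,"twist":0},{"hand":255,"dx":8,"dy":0,"dz":0,"twist":0},{"hand":255,"dx":0,"dy":0,"dz":0,"twist":0},{"hand":255,"dx":0,"dy":0,"dz":0,"twist":0}]}}

```text
time: 3.32
ee_pos: [0.5958, 0.0695, 0.1393]
orientation: [-180.0, 0.0, 171.8]
contact_force: [0.3, 0.4, -0.5]
finger_gap: 0.0007
finger_force: 0.0
```

Call:
{"name": "jog_arm", "arguments": {"moves": [{"hand":255,"dx":6,"dy":0,"dz":0,"twist":0},{"hand":255,"dx":6,"dy":0,"dz":0,"twist":0},{"hand":255,"dx":6,"dy":0,"dz":0,"twist":0},{"hand":255,"dx":4,"dy":0,"dz":0,"twist":0},{"hand":255,"dx":2,"dy":0,"dz":0,"twist":0},{"hand":255,"dx":2,"dy":0,"dz":0,"twist":0},{"hand":255,"dx":0,"dy":0,"dz":0,"twist":0},{"hand":255,"dx":0,"dy":0,"dz":0,"twist":0}]}}

```text
time: 3.98
ee_pos: [0.5708, 0.0731, 0.1387]
orientation: [-180.0, -0.0, 171.8]
contact_force: [0.9, -1.5, 1.1]
finger_gap: 0.0008
finger_force: 0.8
```

Call:
{"name": "jog_arm", "arguments": {"moves": [{"hand":255,"dx":2,"dy":0,"dz":0,"twist":0},{"hand":255,"dx":2,"dy":0,"dz":0,"twist":0},{"hand":255,"dx":2,"dy":0,"dz":0,"twist":0},{"hand":255,"dx":0,"dy":0,"dz":0,"twist":0},{"hand":255,"dx":0,"dy":0,"dz":0,"twist":0}]}}

```text
time: 4.4
ee_pos: [0.5705, 0.0731, 0.1393]
orientation: [179.9, 0.6, 171.7]
contact_force: [16.9, -1.6, -11.7]
finger_gap: 0.0004
finger_force: 8.2
```

The left door is at its stop, with 17 N on the fingers. I'll back off, rise and go behind the right lug.

Call:
{"name": "jog_arm", "arguments": {"moves": [{"hand":255,"dx":-10,"dy":0,"dz":0,"twist":0},{"hand":255,"dx":0,"dy":0,"dz":-25,"twist":0},{"hand":255,"dx":0,"dy":0,"dz":-30,"twist":0},{"hand":255,"dx":-15,"dy":-26,"dz":0,"twist":0},{"hand":255,"dx":-15,"dy":-26,"dz":0,"twist":0},{"hand":255,"dx":-15,"dy":-26,"dz":0,"twist":0},{"hand":255,"dx":-15,"dy":-26,"dz":0,"twist":0},{"hand":255,"dx":-15,"dy":-26,"dz":0,"twist":0},{"hand":255,"dx":-15,"dy":-26,"dz":0,"twist":0},{"hand":255,"dx":0,"dy":0,"dz":0,"twist":0},{"hand":255,"dx":0,"dy":0,"dz":0,"twist":0},{"hand":255,"dx":0,"dy":0,"dz":0,"twist":0}]}}

```text
time: 5.4
ee_pos: [0.6406, -0.0934, 0.1929]
orientation: [179.9, -0.1, 171.8]
contact_force: [0.0, 0.5, -0.1]
finger_gap: 0.0002
finger_force: 0.0
```

```bash
python3 - <<'E'
from h import *
from bench import env, read_camera
o=env.get_obs(); p=o['ee_pos']; print(p,o['orientation'],Q.T@(p[:2]-O))
cv2.imwrite("pics/w2.png",cv2.cvtColor(read_camera('wrist'),cv2.COLOR_RGB2BGR))
E
```

```text
[ 0.64057171 -0.09344705  0.19291094] [ 1.79929141e+02 -1.44557048e-01  1.71775121e+02] [ 0.06117624 -0.07645996]
```

View pics/w2.png

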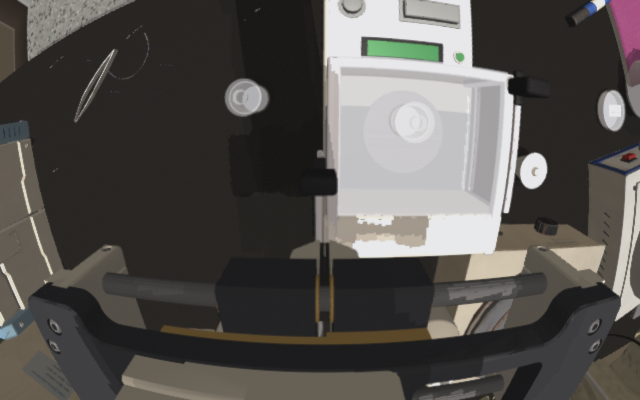

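The left lug now sits at the chamber's front corner, at (530,86). The right lug is at (320,182), straight ahead of the fingers at (324,290), so I'll descend and push.

Call:
{"name": "jog_arm", "arguments": {"moves": [{"hand":255,"dx":0,"dy":0,"dz":25,"twist":0},{"hand":255,"dx":0,"dy":0,"dz":20,"twist":0},{"hand":255,"dx":0,"dy":0,"dz":9,"twist":0},{"hand":255,"dx":0,"dy":0,"dz":0,"twist":0},{"hand":255,"dx":8,"dy":0,"dz":0,"twist":0},{"hand":255,"dx":8,"dy":0,"dz":0,"twist":0},{"hand":255,"dx":8,"dy":0,"dz":0,"twist":0},{"hand":255,"dx":8,"dy":0,"dz":0,"twist":0},{"hand":255,"dx":8,"dy":0,"dz":0,"twist":0},{"hand":255,"dx":8,"dy":0,"dz":0,"twist":0},{"hand":255,"dx":8,"dy":0,"dz":0,"twist":0},{"hand":255,"dx":8,"dy":0,"dz":0,"twist":0},{"hand":255,"dx":8,"dy":0,"dz":0,"twist":0},{"hand":255,"dx":8,"dy":0,"dz":0,"twist":0},{"hand":255,"dx":6,"dy":0,"dz":0,"twist":0},{"hand":255,"dx":4,"dy":0,"dz":0,"twist":0},{"hand":255,"dx":2,"dy":0,"dz":0,"twist":0},{"hand":255,"dx":0,"dy":0,"dz":0,"twist":0},{"hand":255,"dx":0,"dy":0,"dz":0,"twist":0}]}}

```text
time: 7.03
ee_pos: [0.5497, -0.0815, 0.1393]
orientation: [-180.0, -0.1, 171.8]
contact_force: [0.1, 0.4, 0.1]
finger_gap: 0.0005
finger_force: 0.0
```

Call:
{"name": "jog_arm", "arguments": {"moves": [{"hand":255,"dx":2,"dy":0,"dz":0,"twist":0},{"hand":255,"dx":2,"dy":0,"dz":0,"twist":0},{"hand":255,"dx":2,"dy":0,"dz":0,"twist":0},{"hand":255,"dx":1,"dy":0,"dz":0,"twist":0},{"hand":255,"dx":0,"dy":0,"dz":0,"twist":0},{"hand":255,"dx":0,"dy":0,"dz":0,"twist":0}]}}

```text
time: 7.53
ee_pos: [0.5477, -0.0811, 0.1404]
orientation: [180.0, 0.5, 171.8]
contact_force: [11.1, -1.6, -7.5]
finger_gap: 0.0
finger_force: 5.7
```

Both doors are at their stops. Next I'll go above the tare key.

Call:
{"name": "jog_arm", "arguments": {"moves": [{"hand":255,"dx":-10,"dy":0,"dz":0,"twist":0},{"hand":255,"dx":0,"dy":0,"dz":-25,"twist":0},{"hand":255,"dx":0,"dy":0,"dz":-30,"twist":0},{"hand":255,"dx":20,"dy":22,"dz":0,"twist":0},{"hand":255,"dx":20,"dy":22,"dz":0,"twist":0},{"hand":255,"dx":20,"dy":22,"dz":0,"twist":0},{"hand":255,"dx":20,"dy":22,"dz":0,"twist":0},{"hand":255,"dx":20,"dy":22,"dz":0,"twist":0},{"hand":255,"dx":0,"dy":0,"dz":0,"twist":0},{"hand":255,"dx":0,"dy":0,"dz":0,"twist":0},{"hand":255,"dx":0,"dy":0,"dz":0,"twist":0}]}}

```text
time: 8.45
ee_pos: [0.4704, 0.0409, 0.1948]
orientation: [-180.0, -0.0, 171.8]
contact_force: [-0.2, -0.1, -0.4]
finger_gap: 0.0001
finger_force: 0.0
```

```bash
python3 - <<'E'
from h import *
from bench import env, read_camera
o=env.get_obs(); p=o['ee_pos']; print(p,o['orientation'],Q.T@(p[:2]-O))
cv2.imwrite("pics/w3.png",cv2.cvtColor(read_camera('wrist'),cv2.COLOR_RGB2BGR))
E
```

```text
[0.47037712 0.04086023 0.1947644 ] [-1.79971221e+02 -7.12215011e-03  1.71765102e+02] [-0.12652917  0.03203575]
```

View pics/w3.png

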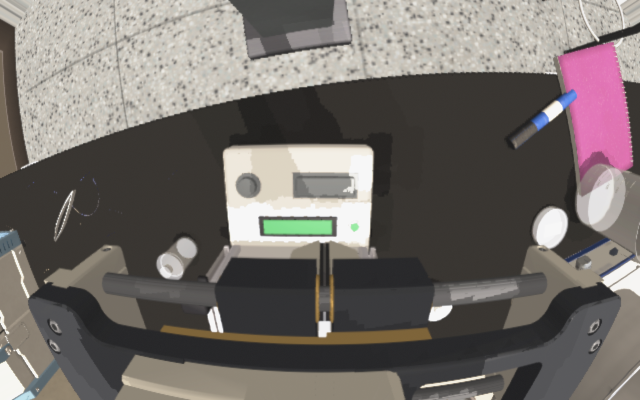

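The wrist view shows the tare key at (325,186), the power key at (248,186), and the fingertips in line with the tare key in y.

```bash
python3 - <<'E'
from h import *
for n,uv,z in(('tare',(325,186),.049),('power',(248,186),.049)):
    print(n,wplane(uv,z).round(4))
E
```

```text
tare [0.4659 0.0417 0.049 ]
power [ 0.4539 -0.0369  0.049 ]
```

Call:
{"name": "jog_arm", "arguments": {"moves": [{"hand":255,"dx":4,"dy":0,"dz":25,"twist":0},{"hand":255,"dx":0,"dy":0,"dz":30,"twist":0},{"hand":255,"dx":0,"dy":0,"dz":30,"twist":0},{"hand":255,"dx":0,"dy":0,"dz":25,"twist":0},{"hand":255,"dx":0,"dy":0,"dz":15,"twist":0},{"hand":255,"dx":0,"dy":0,"dz":10,"twist":0},{"hand":255,"dx":0,"dy":0,"dz":4,"twist":0},{"hand":255,"dx":0,"dy":0,"dz":0,"twist":0},{"hand":255,"dx":0,"dy":0,"dz":0,"twist":0}]}}

```text
time: 9.25
ee_pos: [0.467, 0.0416, 0.0562]
orientation: [180.0, 0.0, 171.7]
contact_force: [0.2, -0.1, 0.6]
finger_gap: 0.0006
finger_force: 0.0
```

Call:
{"name": "jog_arm", "arguments": {"moves": [{"hand":255,"dx":0,"dy":0,"dz":3,"twist":0},{"hand":255,"dx":0,"dy":0,"dz":3,"twist":0},{"hand":255,"dx":0,"dy":0,"dz":3,"twist":0},{"hand":255,"dx":0,"dy":0,"dz":2,"twist":0},{"hand":255,"dx":0,"dy":0,"dz":0,"twist":0},{"hand":255,"dx":0,"dy":0,"dz":0,"twist":0}]}}

```text
time: 9.75
ee_pos: [0.4671, 0.0419, 0.0452]
orientation: [180.0, 0.1, 171.8]
contact_force: [2.1, -0.2, 3.8]
finger_gap: 0.0002
finger_force: 2.0
```

Nearly down; I'll press on to the stop, hold, then release.

Call:
{"name": "jog_arm", "arguments": {"moves": [{"hand":255,"dx":0,"dy":0,"dz":2,"twist":0},{"hand":255,"dx":0,"dy":0,"dz":2,"twist":0},{"hand":255,"dx":0,"dy":0,"dz":0,"twist":0},{"hand":255,"dx":0,"dy":0,"dz":0,"twist":0},{"hand":255,"dx":0,"dy":0,"dz":0,"twist":0}]}}

```text
time: 10.17
ee_pos: [0.4673, 0.0419, 0.0436]
orientation: [-180.0, 0.1, 171.8]
contact_force: [-7.9, -1.6, 36.4]
finger_gap: 0.0006
finger_force: 17.9
```

The key bottomed out at 36 N. I'll release it, rise and swing left for a check.

Call:
{"name": "jog_arm", "arguments": {"moves": [{"hand":255,"dx":0,"dy":0,"dz":-10,"twist":0},{"hand":255,"dx":0,"dy":0,"dz":-25,"twist":0},{"hand":255,"dx":0,"dy":0,"dz":-35,"twist":0},{"hand":255,"dx":0,"dy":0,"dz":-35,"twist":0},{"hand":255,"dx":0,"dy":0,"dz":-35,"twist":0},{"hand":255,"dx":0,"dy":0,"dz":-35,"twist":0},{"hand":255,"dx":0,"dy":30,"dz":0,"twist":0},{"hand":255,"dx":0,"dy":30,"dz":0,"twist":0},{"hand":255,"dx":0,"dy":30,"dz":0,"twist":0},{"hand":255,"dx":0,"dy":30,"dz":0,"twist":0},{"hand":255,"dx":0,"dy":30,"dz":0,"twist":0},{"hand":255,"dx":0,"dy":30,"dz":0,"twist":0},{"hand":255,"dx":0,"dy":30,"dz":0,"twist":0},{"hand":255,"dx":0,"dy":0,"dz":0,"twist":0},{"hand":255,"dx":0,"dy":0,"dz":0,"twist":0}]}}

```text
time: 11.42
ee_pos: [0.4949, 0.2518, 0.2148]
orientation: [-180.0, -0.1, 172.0]
contact_force: [-0.2, -1.0, -0.1]
finger_gap: 0.0001
finger_force: 0.0
```

```bash
python3 - <<'E'
from h import *
from bench import read_camera
a=cv2.cvtColor(read_camera('top'),cv2.COLOR_RGB2BGR)[90:260,225:415]; b=cv2.cvtColor(read_camera('scene'),cv2.COLOR_RGB2BGR)[140:275,265:435]
b=cv2.copyMakeBorder(b,0,35,0,0,cv2.BORDER_CONSTANT)
cv2.imwrite("pics/e.png",cv2.resize(np.hstack([a,b]),None,fx=2.2,fy=2.2,interpolation=cv2.INTER_CUBIC))
E
```

```text
(no output)
```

View pics/e.png

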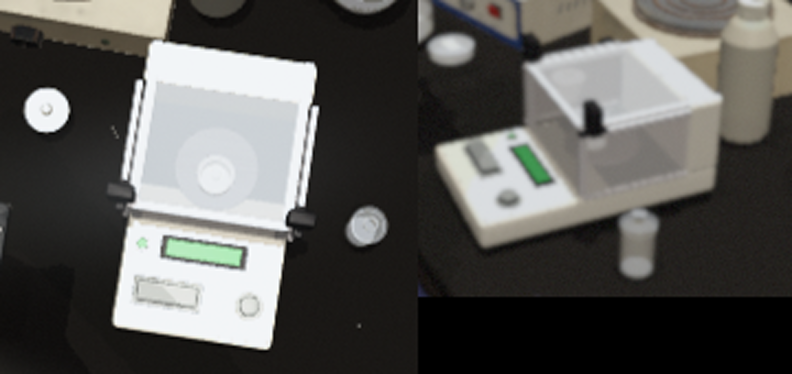

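Both lugs are at the front, at crop (120,191) and (301,218). The bottle, crucible and spare bottle stand where they were, and the keys are up.

```bash
python3 -c "
from bench import hand_in
print(hand_in())"
```

```text
the job is handed in; nothing more can be done
None
```

I pushed both doors to their stops, pressed the tare key fully down and released it, and handed the job in at about 11.5 s; the final pictures show nothing else disturbed, but the hand-in gave no verdict.

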